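# Prop open the hood of the film machine

### The arm

A 7-joint arm with a two-finger parallel gripper is mounted at the origin on the work surface. World frame = base frame: x ahead of the robot, y to its left, z up, the work surface at z = 0. Lengths are in mm, angles in rad, forces in N, time in s.
With the tool pointing down it reaches from about 400 to 875 mm from the base axis. Payload 6.5 kg.
Tool frame: the origin (TCP) lies on the centre line of the jaws, within the pads' length; the fingertips stand 22 mm ahead of it and the grasp point (between the pads) lies 3 mm ahead of it (ctrl.tip_extent is the distance from the TCP to the fingertips, in mm); z points along the fingers, y is the line along which they close (so a half turn about z gives the same grasp; the last joint's range is limited). The gripper opens to 88 mm and grips with 3 to 60 N. Pads are 18 mm wide; open, the fingers measure 123 mm over their backs; the gripper's body (75 mm by 187 mm) begins 45 mm behind the grasp point.
Start: joints at [-1.396, 0.536, -0.004, 1.538, 0.003, 1.067, -0.071], TCP at [155.007, 631.239, 260.716] pointing down, gripper open.
Joint ranges: [-2.7, 2.7], [-0.37, 2.16], [-1.27, 1.26], [0.24, 2.4], [-1.31, 4.45], [0.19, 1.91], [-2.76, 2.76]. Speed limits (rad/s): [2.39, 2.39, 3.14, 3.14, 3.14, 3.14, 3.14].

### API

Orientations are given as a unit quaternion [x, y, z, w].
In Python, from rig import observe, eyes, finish_job, ctrl gives the robot as it stands.
- The arm moves only by the tool jog_arm, never from a script. Its argument "increments" is a list of rows, each a list of 7 numbers: the gripper's target within -1 to 1 (shut at 1, half-way at 0, fully open at -1), then the shift along the tool's x, y, z as a fraction of full scale, then the turn, a rotation vector about the tool's x, y, z as a fraction of full scale. In form: [[claw, x, y, z, wx, wy, wz], ...]. A call has 1 to 20 rows; each row is the pose to reach, as a shift and turn from the pose commanded when the call began, along the tool's axes at that moment; what a row does not reach only later rows make up. Full scale, the value 1, is 500 mm for a shift and 45 degrees for a turn. A row lasts 1/12 s, in which the tool goes at most 41.7 mm and 7.16 degrees, less where a joint would pass 70% of its speed; a pose out of reach is approached as far as the arm can. A call with a number of a shift or a turn outside -1 to 1 is refused whole. A call with a gripper value outside its range is refused whole. The fingers move at their own pace and stop on an object; "grip_force" is the grip in N (left out, the last holds). Time passes only in rows, so rows that repeat a pose let the fingers close. It gives the time, the measured TCP pose, the force, the opening and the grip force at its end, in the units of the state.
- observe(): the state, without advancing time (a new reading comes with each control period).
- eyes.read_camera(name): name is "side" or "top" or "wrist"; returns a dict with "color" (400x640x3 uint8, red, green, blue), "fx", "fy", "cx", "cy" (pixels), "origin" and "orientation" of the camera in the world. Camera axes: x right, y up, looking along -z (the intrinsics and any distortion apply to the point x, -y, -z); pixel columns grow to the right and rows downward; lengths in mm; the calibration is good to about 2 mm. A picture is of the moment at which its call begins. There is no depth.
- finish_job(): hands the job in; it is judged then, once.
The state is a dict: "time": time; "joint_pos": joint angles; "qd": joint speeds; "joint_efforts": joint torques, N m; "ee_pos": TCP position; "orientation": TCP orientation; "wrist_force": force on the tool from outside, world axes, zero at the start; "wrist_torque": the same for the moment, N m; "opening": opening from 0.0 (shut) to 1.0 (fully open); "grasp_force": force on a finger pad.
Only numpy, scipy, OpenCV 4.12 (cv2) and the standard library are available. Lean on these libraries where they do the work, as an engineer would, in place of code of your own. Each camera call takes 0.05 s, during which the arm holds its last target. There are 200 camera calls.

### The job

The hood of the film machine on the packing table stands raised on its stiff hinge. Swing the machine's prop rod up to its stop, then bring the hood down gently until its notched bracket rests fully on the rod's ball end and the rod holds it open; do not let the hood drop shut, and let go of everything.

Things in the scene. Friction and masses are not known exactly. Their poses are not given: they have to be found in the camera images.
- machine: Grey film machine, 200 x 280 mm, 85 mm high; origin under its middle, z up, x away from the robot, y to its left. Prop rod's pivot line: along x at y -100, z 70 mm. Hood's hinge line: along x at y 130, z 90 mm. Propped, the rod leans 57 deg and the hood 40 deg above level. The goblet beside it and the loose film spindle (like the rod, but lying on the table) are not part of it.
- prop_grip (a point): Middle of the prop rod's handle: level black sleeve, 16 mm thick, 90 long, jutting from the steel rod on the machine's robot side. Axes turn with the rod: x along the sleeve to the machine, y along the rod, pivot to ball. Pivot line 110 mm along -y; rod 70 mm along x. Starts 3 to 20 deg above level, tips up to a stop at 59 deg. Stiff pivot, about 4 N here; stays where left.
- prop_tip (a point): Centre of the steel ball, 16 mm across, on the free end of the 10 mm thick prop rod, 172 mm from its pivot. Axes as prop_grip, from which it lies 70 mm along x and 62 mm along y.
- hood_socket (a point): Where the ball's centre sits when seated in the hood's socket: upside-down V notch of steel plates, 90 deg, mouth 45 mm wide, on the robot side of the white hood (200 x 220 x 36 mm, 0.9 kg). Axes turn with the hood: x as machine, y free edge to hinge, z out of its top. Hinge line 185 mm along y, 8 along -z. With the hood as raised at the start the ball swings in clear below it.
- hood_bar (a point): Middle of the hood's grab bar: level steel bar, 14 mm thick, 100 mm clear between its legs, 33 mm beyond the hood's free edge, 0.3 m up. Axes as hood_socket; hinge line 260 mm along y, 18 along -z. The hood starts 52 to 57 deg above level; its hinge is stiff, so it stays where put: 3 to 5 N down here lowers it, about 12 N raises it.

How it is judged (in metres and radians):
At the end, for the whole second after the job is handed in: The centre of the prop rod's ball is within 12 mm of the seated point of the hood's bracket and stays there, with nothing held (distance between prop_tip and hood_socket below 0.012 m); the robot touches nothing.
It fails at once if the hood dropped or was pushed down past its propped position (grab bar less than 200 mm above the table) (height (world z) of hood_bar below 0.2 m).
It also fails if it takes over 48 s, if anything falls off the work surface, if the arm or the gripper's body presses on something with over 40 N, if the wrist force passes 120 N, or if a joint passes its speed limit or range.

## Working session

There is one attempt and no reset: what is moved stays moved. The work goes in short steps, Python scripts to look and compute and a tool call to move; the robot and the scene stay as the last step left them, time stands still between calls to the robot, and variables do not carry over. Pictures are saved under pics/ and viewed, at most 10 in all, crops included, and the job is handed in when it is done.

Besides the shell and the picture viewer there is one more tool, called as name(argument=value, ...), one argument or row to a line, values as JSON. jog_arm: Moves the arm, as the interface text tells. Shift numbers are shares of 500 mm and turn numbers shares of 45 degrees, none past 1 either way. Its arguments: {"type":"object","properties":{"increments":{"type":"array"},"grip_force":{"type":"number"}},"required":["increments"]}

```bash
mkdir -p pics; cat > h.py <<'E'
import numpy as np, cv2
from scipy.spatial.transform import Rotation as R
from rig import observe, eyes, ctrl
def shot(n,f=None):
    c=eyes.read_camera(n)
    if f: cv2.imwrite('pics/'+f,c['color'][...,::-1])
    return c
def ray(c,u,v):
    d=np.array([(u-c['cx'])/c['fx'],-(v-c['cy'])/c['fy'],-1.]); d=R.from_quat(c['orientation']).apply(d)
    return np.array(c['origin'],float),d/np.linalg.norm(d)
def plane(c,u,v,z):
    o,d=ray(c,u,v); return o+d*(z-o[2])/d[2]
def tri(c1,p1,c2,p2):
    o1,d1=ray(c1,*p1);o2,d2=ray(c2,*p2)
    s=np.linalg.lstsq(np.c_[d1,-d2],o2-o1,rcond=None)[0]
    a=o1+s[0]*d1;b=o2+s[1]*d2; return (a+b)/2,np.linalg.norm(a-b)
def proj(c,P):
    q=R.from_quat(c['orientation']).inv().apply(np.array(P)-c['origin'])
    return np.c_[c['cx']+c['fx']*q[...,0]/-q[...,2],c['cy']-c['fy']*q[...,1]/-q[...,2]] if q.ndim>1 else (c['cx']+c['fx']*q[0]/-q[2],c['cy']-c['fy']*q[1]/-q[2])
E
python3 - <<'E'
from h import *
for n in('side','top'):
    c=shot(n,n+'1.png'); print(n,c['fx'],c['cx'],c['cy'],c['origin'],c['orientation'],[k for k in c])
o=observe();print(o['ee_pos'],o['orientation'],o['time'])
E
```

```text
side 482.4048098274898 320.050452707288 195.25782418850068 [ 465.08439332 -569.6713885   395.00799994] [ 0.51072282 -0.05599042 -0.09056225  0.85312704] ['color', 'fx', 'fy', 'cx', 'cy', 'origin', 'orientation']
top 460.07561814216007 320.52055850367066 202.10659912735073 [491.62701826  -2.50504172 907.17635823] [-0.04473168  0.03342297  0.70629691 -0.70571004] ['color', 'fx', 'fy', 'cx', 'cy', 'origin', 'orientation']
[154.91138187 630.74359785 259.94992503] [ 1.20080072e-01  9.92763917e-01 -7.62113074e-04 -3.25148675e-05] 0.1
```

View pics/side1.png

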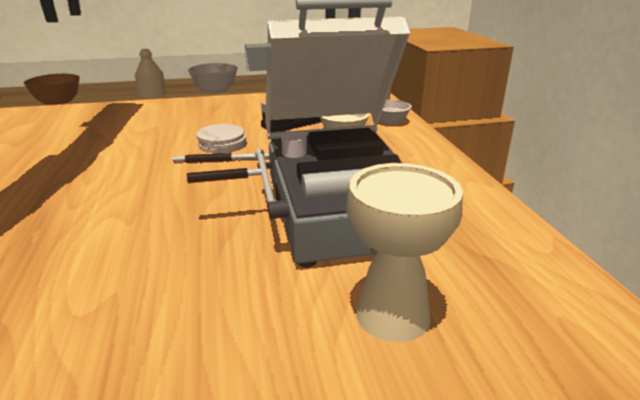

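View pics/top1.png

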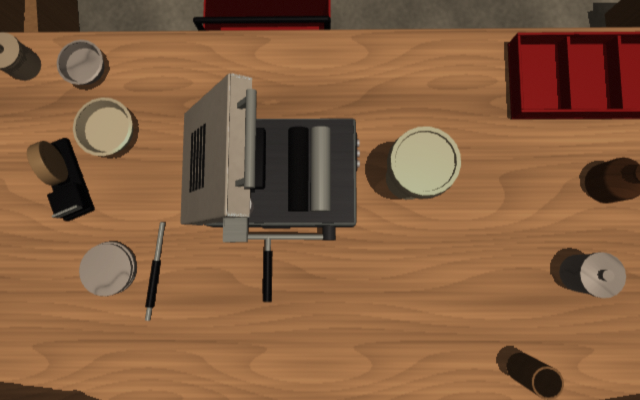

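Side view: raised hood with bar near (345,5), prop handle at (188–247,176), and the loose spindle behind it at (175–260,158). Top view: handle at (267,248–300), rod along row 236 from the pivot at (330,235), bar at (250,92–187), goblet at (425,160).

```bash
cat >> h.py <<'E'
def ends(c,box,thr=60):
    u0,u1,v0,v1=box; g=c['color'][v0:v1,u0:u1].max(2); m=(g<thr).astype(np.uint8)
    n,l,s,_=cv2.connectedComponentsWithStats(m); k=1+s[1:,4].argmax()
    ys,xs=np.where(l==k); P=np.c_[xs,ys].astype(float); mu=P.mean(0); d=np.linalg.svd(P-mu,full_matrices=False)[2][0]
    t=(P-mu)@d; return mu+[u0,v0]+d*t.min(),mu+[u0,v0]+d*t.max(),s[k,4]
E
python3 - <<'E'
from h import *
t=shot('top');s=shot('side')
a=ends(t,(255,280,247,308));b=ends(s,(180,250,166,188));print(a,b)
A=sorted(a[:2],key=lambda p:-p[1]);B=sorted(b[:2],key=lambda p:p[0])
P=[tri(t,A[i],s,B[i]) for i in(0,1)];print(P,np.linalg.norm(P[0][0]-P[1][0]))
# bar: leg columns
for p,q in(((250,97),(384,4)),((247,182),(303,4))): print('bar',tri(t,p,s,q))
# rod pivot line / machine corners z=85
for p in((355,120),(356,226)): print(plane(t,*p,85))
g=t['color'];cv2.imwrite('pics/c.png',np.vstack([cv2.resize(g[60:310,170:370],None,fx=3,fy=3)[:300],])[...,::-1]) 
a=cv2.resize(g[70:310,170:370],(500,600),interpolation=2);cv2.imwrite('pics/c.png',a[...,::-1])
a=cv2.resize(s['color'][0:60,240:420],None,fx=4,fy=4);b=cv2.resize(s['color'][140:220,165:345],None,fx=4,fy=4);cv2.imwrite('pics/d.png',np.vstack([a,b])[...,::-1])
E
```

```text
(array([267.03032593, 249.00243554]), array([266.98853243, 301.00240195]), np.int32(456)) (array([246.08510454, 173.87886812]), array([187.95236802, 179.50810819]), np.int32(257))
[(array([408.3418869 , 106.35942612,  73.79811065]), np.float64(2.9235963413204082)), (array([497.8548636 , 107.48274052,  73.92981408]), np.float64(2.576384698191537))] 89.52012163595401
bar (array([699.39839564, 100.9206707 , 314.25768239]), np.float64(1.3689104580031812))
bar (array([585.75760674, 102.38864631, 316.43522548]), np.float64(4.062788963943798))
[734.19759833 -52.51058143  85.        ]
[539.89416513 -52.69979006  85.        ]
```

View pics/c.png

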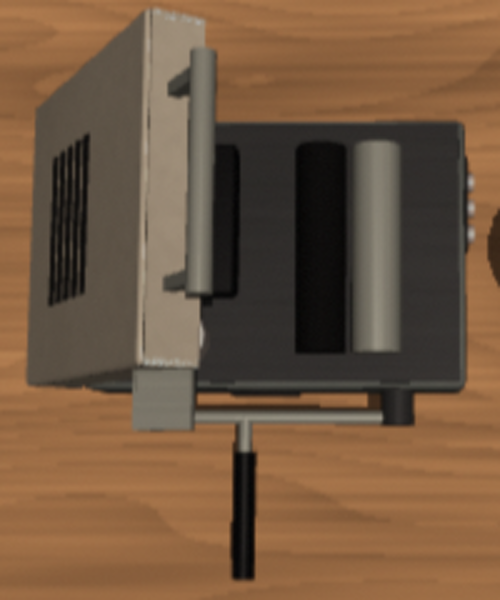

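View pics/d.png

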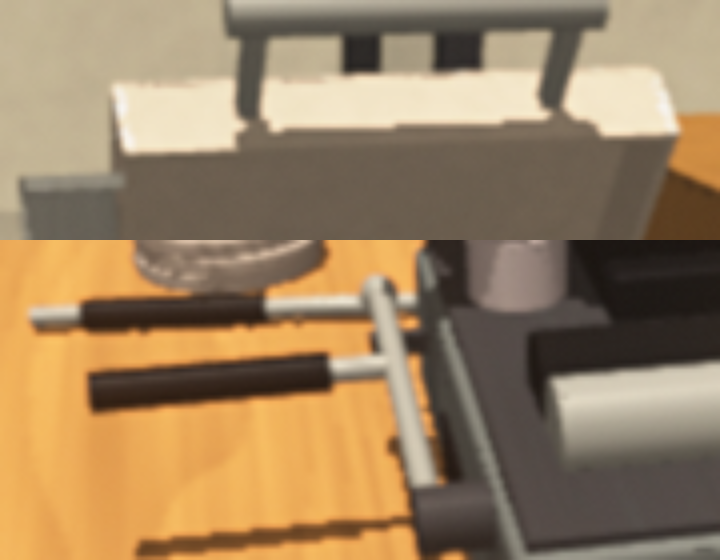

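The crops show the knob (pivot) at top px (329,235) and the ball end free under the bracket. The checks hold: the sleeve is 89.5 mm long at (453,107,74), and the bar is 258 mm from the implied hinge (260 expected), so the hood stands at about 57°. I'm moving above the handle.

jog_arm(
  increments=[
    [-0.2,-0.818,-0.878,0.16,0,0,-0.307],
    [-0.2,-0.818,-0.878,0.16,0,0,-0.307],
    [-0.2,-0.818,-0.878,0.16,0,0,-0.307],
    [-0.2,-0.818,-0.878,0.16,0,0,-0.307],
    [-0.2,-0.818,-0.878,0.16,0,0,-0.307],
    [-0.2,-0.818,-0.878,0.16,0,0,-0.307],
    [-0.2,-0.818,-0.878,0.16,0,0,-0.307],
    [-0.2,-0.818,-0.878,0.16,0,0,-0.307],
    [-0.2,-0.818,-0.878,0.16,0,0,-0.307],
    [-0.2,-0.818,-0.878,0.16,0,0,-0.307],
    [-0.2,-0.818,-0.878,0.16,0,0,-0.307],
    [-0.2,-0.818,-0.878,0.16,0,0,-0.307],
    [-0.2,-0.818,-0.878,0.16,0,0,-0.307],
    [-0.2,-0.818,-0.878,0.16,0,0,-0.307],
    [-0.2,-0.818,-0.878,0.16,0,0,-0.307],
    [-0.2,-0.818,-0.878,0.16,0,0,-0.307],
    [-0.2,-0.818,-0.878,0.16,0,0,-0.307],
    [-0.2,-0.818,-0.878,0.16,0,0,-0.307],
    [-0.2,-0.818,-0.878,0.16,0,0,-0.307],
    [-0.2,-0.818,-0.878,0.16,0,0,-0.307],
  ],
)

```text
time: 1.87
ee_pos: [447.1, 108.8, 180.9]
orientation: [-0.001, 1.0, 0.0, 0.0]
wrist_force: [0.5, 0.2, -0.4]
opening: 0.599
grasp_force: 0.0
```

jog_arm(
  increments=[
    [-0.2,0,-0.003,0.08,0,0,0],
    [-0.2,0,-0.003,0.14,0,0,0],
    [-0.2,0,-0.003,0.18,0,0,0],
    [-0.2,0,-0.003,0.205,0,0,0],
    [-0.2,0,-0.003,0.205,0,0,0],
    [-0.2,0,-0.003,0.205,0,0,0],
    [1,0,-0.003,0.205,0,0,0],
    [1,0,-0.003,0.205,0,0,0],
    [1,0,-0.003,0.205,0,0,0],
    [1,0,-0.003,0.205,0,0,0],
    [1,0,-0.003,0.205,0,0,0],
    [1,0,-0.003,0.205,0,0,0],
    [1,0,-0.003,0.205,0,0,0],
    [1,0,-0.003,0.205,0,0,0],
  ],
  grip_force=15,
)

```text
time: 3.03
ee_pos: [447.7, 106.6, 78.4]
orientation: [-0.0, 1.0, 0.0, 0.0]
wrist_force: [0.1, 3.0, 1.4]
opening: 0.169
grasp_force: 14.7
```

jog_arm(
  increments=[
    [1,0,-0.001,-0.013,0,0,0],
    [1,0,-0.003,-0.027,0,0,0],
    [1,0,-0.006,-0.04,0,0,0],
    [1,0,-0.009,-0.053,0,0,0],
    [1,0,-0.014,-0.066,0,0,0],
    [1,0,-0.019,-0.078,0,0,0],
    [1,0,-0.025,-0.09,0,0,0],
    [1,0,-0.031,-0.102,0,0,0],
    [1,0,-0.038,-0.113,0,0,0],
    [1,0,-0.046,-0.124,0,0,0],
    [1,0,-0.055,-0.134,0,0,0],
    [1,0,-0.064,-0.144,0,0,0],
    [1,0,-0.074,-0.153,0,0,0],
    [1,0,-0.084,-0.162,0,0,0],
    [1,0,-0.092,-0.168,0,0,0],
    [1,0,-0.1,-0.173,0,0,0],
    [1,0,-0.1,-0.173,0,0,0],
    [1,0,-0.1,-0.173,0,0,0],
  ],
)

```text
time: 4.53
ee_pos: [447.8, 60.0, 167.2]
orientation: [-0.001, 1.0, 0.003, 0.001]
wrist_force: [-7.7, 14.5, 21.2]
opening: 0.178
grasp_force: 15.0
```

```bash
python3 - <<'E'
from h import *
o=observe();print(o['opening'],o['grasp_force'])
s=shot('side'); cv2.imwrite('pics/e.png',cv2.resize(s['color'][0:260,140:440],(690,598))[...,::-1])
E
```

```text
0.17773463257586913 15.003587454557419
```

View pics/e.png

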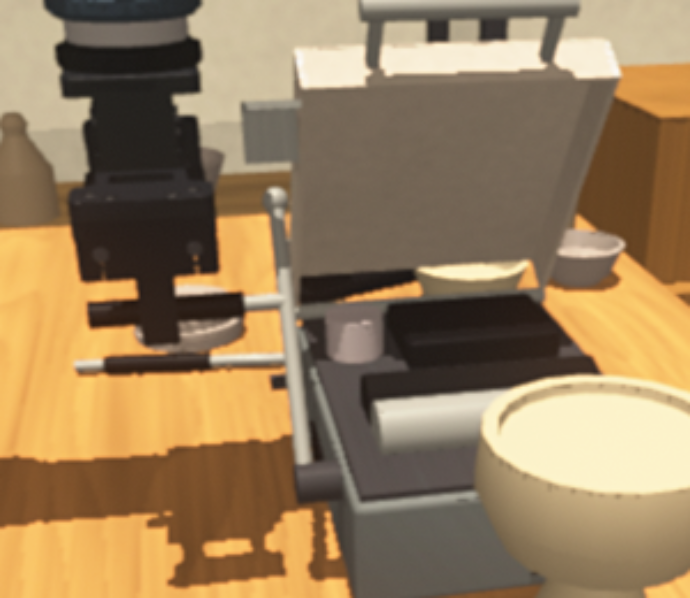

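The picture shows the rod raised, with its ball at (275,200) under the bracket at (270,130), and the gripper well clear. There's no tangential load yet, so the rod isn't at its stop. I'll go a little further.

jog_arm(
  increments=[
    [1,0,-0.005,-0.005,0,0,0],
    [1,0,-0.01,-0.01,0,0,0],
    [1,0,-0.016,-0.014,0,0,0],
    [1,0,-0.016,-0.014,0,0,0],
    [1,0,-0.016,-0.014,0,0,0],
  ],
)

```text
time: 5.0
ee_pos: [447.8, 52.3, 173.1]
orientation: [-0.002, 1.0, 0.003, 0.001]
wrist_force: [-1.7, 16.8, 5.2]
opening: 0.172
grasp_force: 15.0
```

jog_arm(
  increments=[
    [1,0,-0.006,-0.003,0,0,0],
    [1,0,-0.006,-0.003,0,0,0],
    [1,0,0,0,0,0,0],
    [-0.3,0,0,0,0,0,0],
    [-0.3,0,0,0,0,0,0],
    [-0.3,0,0,0,0,0,0],
    [-0.3,0,0,0,0,0,0],
    [-0.3,0,0,0,0,0,0],
    [-0.3,0,0,-0.05,0,0,0],
    [-0.3,0,0,-0.1,0,0,0],
    [-0.3,0,0,-0.18,0,0,0],
    [-0.3,0,0,-0.26,0,0,0],
    [-0.3,0,0,-0.34,0,0,0],
    [-0.3,0,0,-0.34,0,0,0],
    [-0.3,0,0,-0.34,0,0,0],
  ],
)

```text
time: 6.25
ee_pos: [448.6, 47.5, 343.8]
orientation: [0.0, 1.0, 0.001, 0.002]
wrist_force: [-0.7, -0.1, -0.3]
opening: 0.651
grasp_force: 0.0
```

```bash
python3 - <<'E'
from h import *
t=shot('top');s=shot('side')
cv2.imwrite('pics/f.png',np.hstack([cv2.resize(s['color'][0:220,180:340],(400,550)),cv2.resize(t['color'][70:290,200:360],(400,550))])[...,::-1])
E
```

```text
(no output)
```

View pics/f.png

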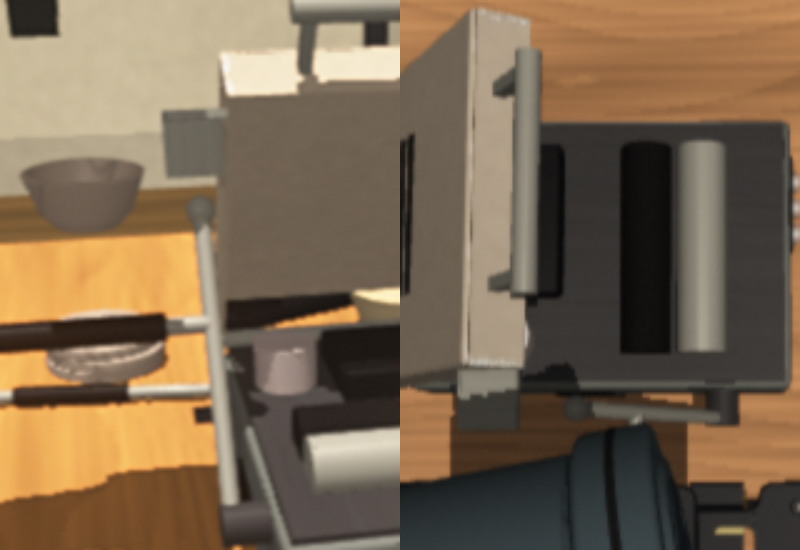

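Rod is up: ball at side px (260,84) and top px (271,232), handle released. Checking the numbers while moving to a tilted pre-grasp on the bar.

```bash
python3 - <<'E'
from h import *
t=shot('top');s=shot('side')
print(tri(t,(270.8,232.4),s,(260.4,84.4)))
print(tri(t,(251.2,89.2),s,(390,3)),tri(t,(249.2,188),s,(296.5,3)))
E
```

```text
(array([523.2634519 ,  83.05962681, 217.73178879]), np.float64(1.3017938512890634))
(array([708.51677449,  99.4925953 , 315.78119057]), np.float64(0.7533376986044925)) (array([577.05908672,  99.14962004, 318.2951834 ]), np.float64(2.977985281122371))
```

jog_arm(
  increments=[
    [0,-0.02,-0.035,-0.06,-0.15,0,0],
    [0,-0.08,-0.035,-0.092,-0.3,0,0],
    [0,-0.16,-0.035,-0.092,-0.45,0,0],
    [0,-0.24,-0.035,-0.092,-0.6,0,0],
    [0,-0.32,-0.035,-0.092,-0.75,0,0],
    [0,-0.387,-0.035,-0.092,-0.889,0,0],
    [0,-0.387,-0.035,-0.092,-0.889,0,0],
    [0,-0.387,-0.035,-0.092,-0.889,0,0],
    [0,-0.387,-0.035,-0.092,-0.889,0,0],
    [0,-0.387,-0.035,-0.092,-0.889,0,0],
  ],
)

```text
time: 7.28
ee_pos: [640.3, 31.3, 388.5]
orientation: [-0.001, 0.94, 0.342, 0.0]
wrist_force: [-0.6, 1.1, 0.6]
opening: 0.504
grasp_force: 0.0
```

jog_arm(
  increments=[
    [0,0,0.012,0.03,0,0,0],
    [0,0,0.012,0.07,0,0,0],
    [0,0,0.012,0.11,0,0,0],
    [0,0,0.012,0.15,0,0,0],
    [0,0,0.012,0.18,0,0,0],
    [0,0,0.012,0.192,0,0,0],
    [0,0,0.012,0.192,0,0,0],
    [0,0,0.012,0.192,0,0,0],
  ],
)

```text
time: 7.95
ee_pos: [640.9, 96.9, 319.6]
orientation: [-0.001, 0.94, 0.342, 0.001]
wrist_force: [0.5, 0.1, 0.2]
opening: 0.495
grasp_force: 0.0
```

```bash
python3 - <<'E'
from h import *
t=shot('top');s=shot('side')
cv2.imwrite('pics/g.png',np.hstack([cv2.resize(s['color'][0:160,240:440],(500,400)),cv2.resize(t['color'][70:290,200:360],(290,400))])[...,::-1])
E
```

```text
(no output)
```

View pics/g.png

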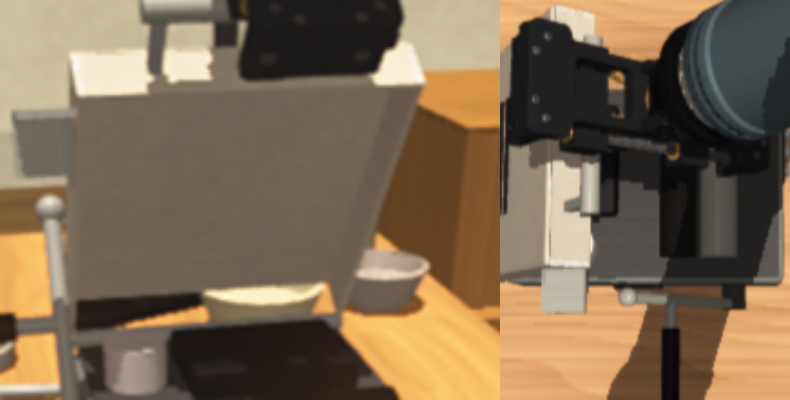

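The gripper straddles the bar near its middle with no contact force; closing.

jog_arm(
  increments=[
    [1,0,0,0,0,0,0],
    [1,0,0,0,0,0,0],
    [1,0,0,0,0,0,0],
    [1,0,0,0,0,0,0],
    [1,0,0,0,0,0,0],
    [1,0,0,0,0,0,0],
    [1,0,0,0,0,0,0],
  ],
  grip_force=15,
)

```text
time: 8.63
ee_pos: [641.2, 97.3, 318.8]
orientation: [-0.001, 0.939, 0.343, 0.0]
wrist_force: [-0.6, 1.1, 5.1]
opening: 0.145
grasp_force: 14.6
```

jog_arm(
  increments=[
    [1,0,-0.011,-0.002,0,0,0],
    [1,0,-0.022,-0.004,0,0,0],
    [1,0,-0.034,-0.005,0,0,0],
    [1,0,-0.045,-0.006,0,0,0],
    [1,0,-0.056,-0.007,0,0,0],
    [1,0,-0.068,-0.008,0,0,0],
    [1,0,-0.079,-0.008,0,0,0],
    [1,0,-0.09,-0.009,0,0,0],
    [1,0,-0.101,-0.008,0,0,0],
    [1,0,-0.113,-0.008,0,0,0],
    [1,0,-0.113,-0.008,0,0,0],
    [1,0,-0.113,-0.008,0,0,0],
  ],
)

```text
time: 9.63
ee_pos: [641.0, 50.0, 283.1]
orientation: [0.001, 0.94, 0.341, -0.0]
wrist_force: [3.5, 3.3, -4.5]
opening: 0.138
grasp_force: 15.3
```

```bash
python3 - <<'E'
from h import *
t=shot('top');s=shot('side')
cv2.imwrite('pics/i.png',np.hstack([cv2.resize(s['color'][20:180,230:330],(375,600)),cv2.resize(t['color'][190:260,210:290],(400,350),interpolation=2)[:600] if 0 else cv2.copyMakeBorder(cv2.resize(t['color'][190:260,210:290],(400,350)),0,250,0,0,0)])[...,::-1])
E
```

```text
(no output)
```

View pics/i.png

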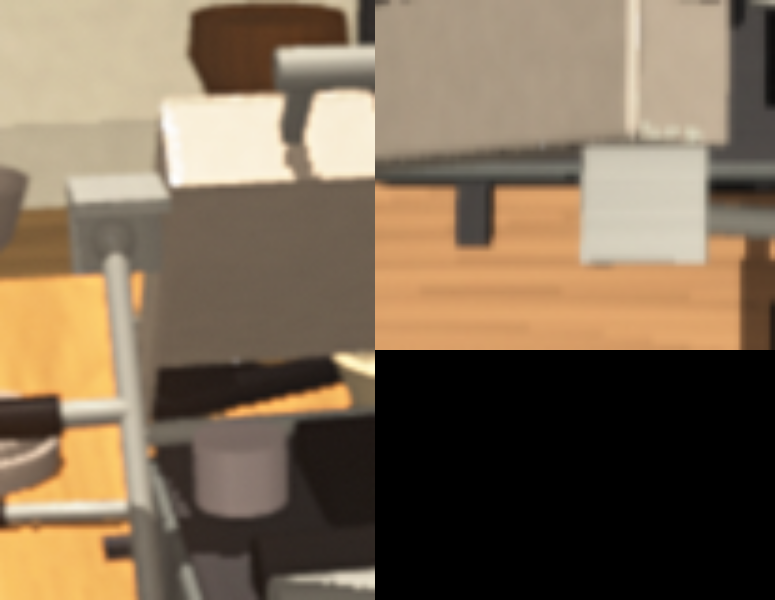

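The ball at (115,238) in the side crop is already inside the bracket's mouth. Lowering further while watching the force.

jog_arm(
  increments=[
    [1,0,-0.005,0,0,0,0],
    [1,0,-0.01,0,0,0,0],
    [1,0,-0.015,0,0,0,0],
    [1,0,-0.02,0.001,0,0,0],
    [1,0,-0.025,0.001,0,0,0],
    [1,0,-0.025,0.001,0,0,0],
    [1,0,-0.025,0.001,0,0,0],
  ],
)

```text
time: 10.32
ee_pos: [640.9, 43.2, 276.7]
orientation: [-0.001, 0.939, 0.343, -0.0]
wrist_force: [2.0, 7.3, 0.5]
opening: 0.141
grasp_force: 15.1
```

jog_arm(
  increments=[
    [1,0,-0.005,0.001,0,0,0],
    [1,0,-0.01,0.001,0,0,0],
    [1,0,-0.015,0.002,0,0,0],
    [1,0,-0.015,0.002,0,0,0],
    [1,0,-0.015,0.002,0,0,0],
  ],
)

```text
time: 10.73
ee_pos: [641.1, 42.2, 275.7]
orientation: [-0.004, 0.938, 0.347, -0.0]
wrist_force: [-4.4, 11.6, 17.3]
opening: 0.139
grasp_force: 14.3
```

Firm stop at about 20 N, so the ball has reached the notch. One slightly harder press to seat it, then release and back off along the tool axis.

jog_arm(
  increments=[
    [1,0,-0.005,0,0,0,0],
    [1,0,-0.008,0,0,0,0],
    [1,0,-0.008,0,0,0,0],
    [1,0,-0.008,0,0,0,0],
  ],
)

```text
time: 11.07
ee_pos: [641.2, 41.5, 275.0]
orientation: [-0.005, 0.937, 0.349, -0.0]
wrist_force: [-6.2, 14.9, 24.5]
opening: 0.142
grasp_force: 14.1
```

```bash
python3 - <<'E'
from h import *
s=shot('side');print(observe()['wrist_force'],observe()['ee_pos'])
cv2.imwrite('pics/j.png',cv2.resize(s['color'][50:150,220:330],(660,600),interpolation=2)[...,::-1])
# expected seated ball px for hinge y 225..227
for P in((523,90,215),(523,88,215),(523,83,217.7)): print(proj(s,P))
E
```

```text
[-6.06594241 15.04839058 25.27293014] [641.18305067  41.48877314 274.99417267]
(np.float64(259.3134204863503), np.float64(85.07586359845097))
(np.float64(259.4638645144963), np.float64(85.46219776861447))
(np.float64(259.7325813025558), np.float64(84.47726210361978))
```

View pics/j.png

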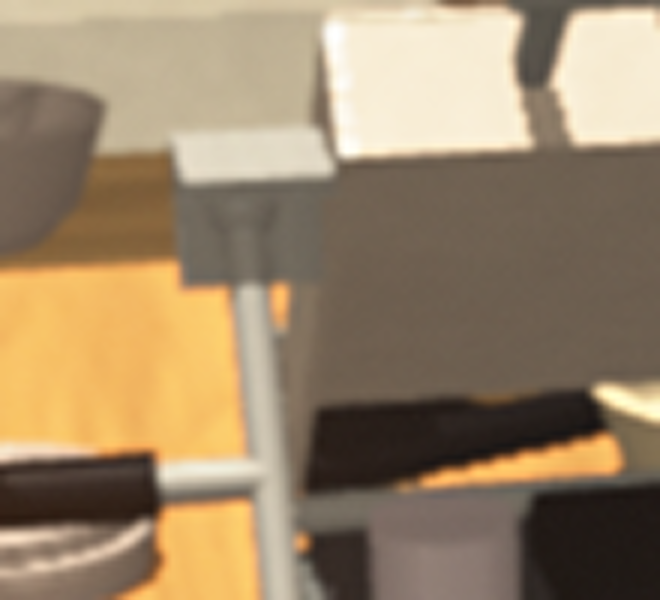

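Ball sits up inside the notch, and bar height 272.7 mm matches the seated 271 mm. Releasing.

jog_arm(
  increments=[
    [1,0,0.01,0,0,0,0],
    [1,0,0.017,0,0,0,0],
    [1,0,0.017,0,0,0,0],
    [0,0,0.017,0,0,0,0],
    [0,0,0.017,0,0,0,0],
    [0,0,0.017,0,0,0,0],
    [0,0,0.017,0,0,0,0],
    [0,0,0.017,0,0,0,0],
    [0,0,0.017,-0.04,0,0,0],
    [0,0,0.017,-0.1,0,0,0],
    [0,0,0.017,-0.17,0,0,0],
    [0,0,0.017,-0.24,0,0,0],
    [0,0,0.017,-0.3,0,0,0],
    [0,0,0.017,-0.3,0,0,0],
    [0,0,0.017,-0.3,0,0,0],
  ],
)

```text
time: 12.37
ee_pos: [641.4, -58.3, 389.2]
orientation: [0.001, 0.94, 0.341, 0.001]
wrist_force: [0.2, 0.9, -0.7]
opening: 0.499
grasp_force: 0.0
```

```bash
python3 - <<'E'
from h import *
s=shot('side');t=shot('top');o=observe();print(o['ee_pos'],o['wrist_force'],o['opening'])
cv2.imwrite('pics/k.png',np.hstack([cv2.resize(s['color'][30:190,220:420],(450,360)),cv2.resize(t['color'][70:290,180:380],(345,360))])[...,::-1])
E
```

```text
[640.71069185 -55.39722698 387.26795802] [ 0.32403877 -0.32204847 -0.00324446] 0.49980608022163164
```

View pics/k.png

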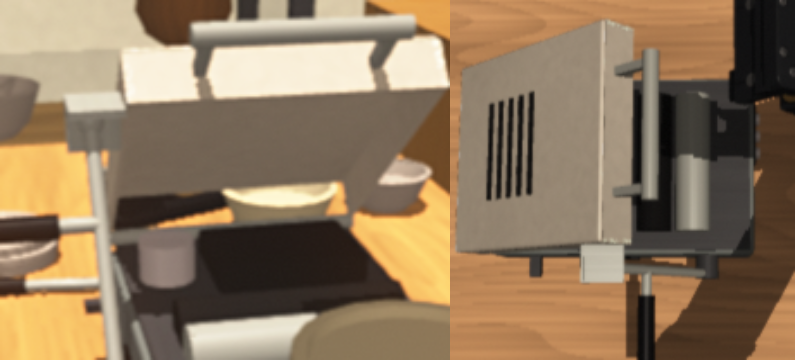

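The hood stands propped with the rod in the bracket at (95,125) and the gripper clear. One numeric check of the bar height, then hand in.

```bash
python3 - <<'E'
from h import *
from rig import finish_job
s=shot('side');t=shot('top')
a=tri(t,(296,190),s,(308,46));b=tri(t,(297.1,102),s,(402,41));print(a,b)
z=(a[0][2]+b[0][2])/2
if 262<z<277: print(finish_job())
E
```

```text
(array([580.63003962,  41.45435925, 274.15544467]), np.float64(3.4456685918578827)) (array([705.51987043,  40.48557312, 275.8448568 ]), np.float64(2.147060117785243))
the job is handed in; nothing more can be done
None
```

I handed the job in with the prop rod up, the hood resting on its ball end and the gripper clear of everything. The grab bar measured about 275 mm up against the expected 271 mm; no verdict came back.

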